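# Fetch the reference block from behind the castings

### The job

The steel reference block stands at the back of the grey bay, boxed in by the red-collared and the blue-collared casting: first clear both castings to stand in the black side tray, then fetch the block and lay it flat in the middle of the round dark anvil, and only after that put each casting back upright on the bay pad of its own colour, centred so that its whole foot is on the pad. Set everything down without dropping it or tipping it over, and leave the yellow-collared casting and the mug alone.

Things in the scene. Friction and masses are not known exactly. Their poses are not given: they have to be found in the camera images.
- red_casting: Loose dark iron valve casting with a red collar at the top, 99 mm high, 0.6 kg: foot 64 mm across, trunk 54 mm, two port flanges out to 36 mm from the axis along its y (z = 13 to 49 mm), and from z = 60 to 99 mm a 50 mm round neck, gripped there from above in any direction. Origin: centre of the underside, z up. At the start it stands on the red pad.
- blue_casting: Loose dark iron valve casting with a blue collar at the top, 99 mm high, 0.6 kg: foot 64 mm across, trunk 54 mm, two port flanges out to 36 mm from the axis along its y (z = 13 to 49 mm), and from z = 60 to 99 mm a 50 mm round neck, gripped there from above in any direction. Origin: centre of the underside, z up. At the start it stands on the blue pad.
- block: Loose polished steel disc, 56 mm across, 30 mm high, a 40 mm white dot on top, 0.55 kg. Origin: centre of the underside, z up. Starts flat on the bay's floor, 10 mm before the back wall; once both castings are gone, grip it from above across the middle along the bay's y axis (over 60 mm free on either side).
- bay: Fixed grey sheet-metal bay, 150 mm (x) by 260 mm (y), open to -x (towards the robot). Floor 4 mm thick; back wall 45 mm high along the +x edge, side walls 22 mm high along the y edges, all 5 mm thick. Origin: centre of its underside. The block starts 32 mm along +x from it, the pads lie 68 mm along +y and -y (which colour on which side varies).
- red_pad: Fixed red disc, 80 mm across, 3 mm thick, on the bay's floor: home of the red casting. Origin at the centre of its underside; its top is 7 mm above the table.
- blue_pad: Fixed blue disc, 80 mm across, 3 mm thick, on the bay's floor: home of the blue casting. Origin at the centre of its underside; its top is 7 mm above the table.
- tray: Fixed black side tray, 150 mm (its x) by 250 mm (its y), walls 14 mm high and 5 mm thick, floor 5 mm thick, empty at the start; holds two castings side by side, e.g. at +60 and -60 mm along its y. Origin at the centre of its underside on the table.
- anvil: Fixed round dark steel anvil, flat top 90 mm across at 45 mm above the table with a thin white circle of 76 mm, on a 44 mm stem and 100 mm foot. Origin at the centre of its underside on the table.
- yellow_casting: Loose bystander: dark iron casting with a yellow collar, same shape and size as the other castings, standing beyond the work. Origin at the centre of the underside.
- mug: Loose bystander: white ceramic mug, 76 mm across, 90 mm high, handle at its +y. Origin at the centre of the underside.

How it is judged:
By the outcome, as a careful person would: the job done as asked, in the order asked, and still so for the second after the job is handed in, with the robot touching nothing.
It also fails if it takes over 131 s, if anything falls off the work surface, if the arm or the gripper's body presses on something with over 40 N, if the wrist force passes 120 N, or if a joint passes its speed limit or range.

### The arm

A 7-joint arm with a two-finger parallel gripper is mounted at the origin on the work surface. World frame = base frame: x ahead of the robot, y to its left, z up, the work surface at z = 0. Lengths are in m, angles in rad, forces in N, time in s.
With the tool pointing down it reaches from about 0.4 to 0.85 m from the base axis. Payload 10.4 kg.
Tool frame: the origin (TCP) lies at the centre of the arm's flange, where the gripper is bolted on; the fingertips stand 182 mm ahead of it and the grasp point (between the pads) lies r.grasp_offset ahead of it (r.grasp_offset is the distance from the TCP to the grasp point, in m); z points along the fingers, y is the line along which they close (so a half turn about z gives the same grasp; the last joint's range is limited). The gripper opens to 87 mm and grips with 3 to 60 N. Pads are 19 mm wide; open, the fingers measure 117 mm over their backs; the gripper's body (75 mm by 190 mm) begins 51 mm behind the grasp point.
Start: joints at [1.321, 0.332, -0.065, 1.46, 0.022, 1.35, -0.088], TCP at [0.141, -0.609, 0.405] pointing down, gripper open.
Joint ranges: [-2.6, 2.6], [-0.5, 2.12], [-1.47, 1.34], [0.16, 2.42], [-1.27, 4.41], [0.06, 2.06], [-2.6, 2.6]. Speed limits (rad/s): [2.22, 2.22, 2.79, 2.79, 3.14, 3.14, 3.14].

### API

Orientations are given as a unit quaternion [x, y, z, w].
In Python, from bench import status, vision, job, spotter, r gives the robot as it stands. The module is installed in compiled form; this text tells all that it offers.
- The arm moves only by the tool play_rows, never from a script. Its argument "series" is a list of rows, each a list of 6 numbers: the shift along the tool's x, y, z each as a share of 150 mm, from -1 to 1, then the turn, a rotation vector about the tool's x, y, z each as a share of 30 degrees, from -1 to 1. In form: [[x, y, z, ax, ay, az], ...]. A call has 1 to 5 rows; each row is the pose to reach, as a shift and turn from the pose commanded when the call began, along the tool's axes at that moment; what a row does not reach only later rows make up. A row lasts 1/10 s, in which the tool goes at most 50 mm and 8.59 degrees, less where a joint would pass 70% of its speed; a pose out of reach is approached as far as the arm can. A call with a number of a shift or a turn outside -1 to 1 is refused whole. A call with a gripper value outside its range is refused whole. "fingers" is the opening, from -1 (shut) to 1 (fully open), set as the call begins (left out, the last holds). The fingers move at their own pace and stop on an object; "squeeze" is the grip in N (left out, the last holds). Time passes only in rows, so rows that repeat a pose let the fingers close. It gives the time, the measured TCP pose, the force, the opening and the grip force at its end, in the units of the state.
- status.read_state(): the state, without advancing time (a new reading comes with each control period).
- vision.camera(name): name is "scene" or "top"; returns the picture (420x560x3 uint8, blue, green, red); there is no depth.
- vision.calibration(name): a dict with "fx", "fy", "cx", "cy" (pixels), "rvec" (rotation vector, rad) and "tvec" (3), from world to camera coordinates, as OpenCV has them. Camera axes: x right, y down, z forward; pixel columns grow to the right and rows downward; lengths in m; the calibration is good to about 2 mm. A picture is of the moment at which its call begins. calibration takes no time and is no camera call.
- job.close_job(): hands the job in; it is judged then, once.
Trained networks look in the newest picture that a camera, given by its name, has taken for a name from the list of things; names that differ only in an ending like _2 or _b are one class to them, and where a whole thing is asked for, a point or a joint stands for the part that bears it (a point fixed in the world has none). Each returns a list of dicts, best first, with "conf" (0 to 1); they miss things now and then, are a little off and sometimes report something else, mostly with a low value. They report only what shows in the picture. A call takes as long as a camera call.
- spotter.boxes_of(camera, name): "point" ([x, y, z] in m, in world coordinates, good to about 4 mm: the middle of the surface that is visible of it).
- spotter.regions_of(camera, name): "pixels" (420x560 bool, what is visible of it).
The state is a dict: "time": time; "joint_positions": joint angles; "joint_vel": joint speeds; "joint_torque": joint torques, N m; "ee_pos": TCP position; "eef_rot": TCP orientation; "ft_force": force on the tool from outside, world axes, zero at the start; "torque": the same for the moment, N m; "width": finger opening in m; "grip_force": force on a finger pad.
Only numpy, scipy, OpenCV 4.12 (cv2) and the standard library are available. Lean on these libraries where they do the work, as an engineer would, in place of code of your own. Each camera call takes 0.05 s, during which the arm holds its last target. There are 200 camera calls.

## Working session

There is one attempt and no reset: what is moved stays moved. The work goes in short steps, Python scripts to look and compute and a tool call to move; the robot and the scene stay as the last step left them, time stands still between calls to the robot, and variables do not carry over. Pictures are saved under pics/ and viewed, at most 14 in all, crops included, and the job is handed in when it is done.

Besides the shell and the picture viewer there is one more tool, called after "Emit:" by a JSON object that holds its "api" and its "payload", one argument or row to a line. play_rows: Moves the arm, as the interface text tells. Shift numbers are shares of 150 mm and turn numbers shares of 30 degrees, none past 1 either way. Its arguments: {"type":"object","properties":{"series":{"type":"array","items":{"type":"array","items":{"type":"number"}}},"fingers":{"type":"number"},"squeeze":{"type":"number"}},"required":["series"]}

```bash
mkdir -p pics; python3 - <<'E'
from bench import status, vision, job, spotter, r
import cv2
print(r.grasp_offset, status.read_state())
for c in("scene","top"):
    cv2.imwrite(f"pics/{c}0.png",vision.camera(c)); print(vision.calibration(c))
    for n in "red_casting blue_casting block bay red_pad blue_pad tray anvil yellow_casting mug".split():
        print(c,n,[(round(d["conf"],2),[round(v,3) for v in d["point"]]) for d in spotter.boxes_of(c,n)[:3]])
E
```

```text
0.1635 {'time': 0.0, 'joint_positions': array([ 1.32139227,  0.33287809, -0.06469336,  1.46091297,  0.02161968,
        1.34988261, -0.08849766]), 'joint_vel': array([-0.0023913 , -0.00092738,  0.00171265,  0.00079964, -0.00218128,
       -0.00106749, -0.00148532]), 'joint_torque': array([-7.56738191e-04, -6.23245811e+01,  2.45333748e-02, -3.89902675e+01,
       -6.12583570e-02,  3.96425917e-02,  1.50664137e-04]), 'ee_pos': array([ 0.14051388, -0.60887984,  0.4039634 ]), 'eef_rot': array([ 9.93575464e-01,  1.13169421e-01, -1.19850467e-04, -6.82009765e-04]), 'ft_force': array([ 0.8144314 , -0.01564968,  0.92390878]), 'torque': array([-0.02266451, -0.02595244, -0.03560242]), 'grip_force': 0.0, 'width': 0.08704902851725964}
{'fx': 400.37930965483895, 'fy': 400.37930965483895, 'cx': 282.0785112631105, 'cy': 215.07361208289606, 'rvec': array([ 1.85861052,  1.37262694, -0.69928806]), 'tvec': array([-0.14135765, -0.28204793,  1.29759793])}
scene red_casting [(0.6, [0.479, -0.344, 0.058])]
scene blue_casting [(0.94, [0.5, -0.218, 0.062])]
scene block [(0.74, [0.508, -0.282, 0.04]), (0.59, [0
[... 366 characters left out ...]
, 'fy': 381.0734605119139, 'cx': 278.4754121281765, 'cy': 208.20671115258563, 'rvec': array([ 2.18771752, -2.19745302,  0.07826874]), 'tvec': array([-0.01573072,  0.57944105,  0.7950213 ])}
top red_casting [(0.75, [0.453, -0.333, 0.098])]
top blue_casting [(0.73, [0.485, -0.206, 0.107])]
top block [(0.84, [0.503, -0.283, 0.031])]
top bay [(0.57, [0.46, -0.279, 0.003])]
top red_pad [(0.81, [0.476, -0.336, 0.005])]
top blue_pad [(0.72, [0.488, -0.194, 0.005])]
top tray [(0.75, [0.552, -0.003, 0.01]), (0.48, [0.486, -0.203, 0.107])]
top anvil [(0.88, [0.488, 0.296, 0.045])]
top yellow_casting [(0.57, [0.489, -0.194, 0.007]), (0.56, [0.689, 0.253, 0.089])]
top mug [(0.85, [0.691, -0.28, 0.051])]
```

View pics/scene0.png

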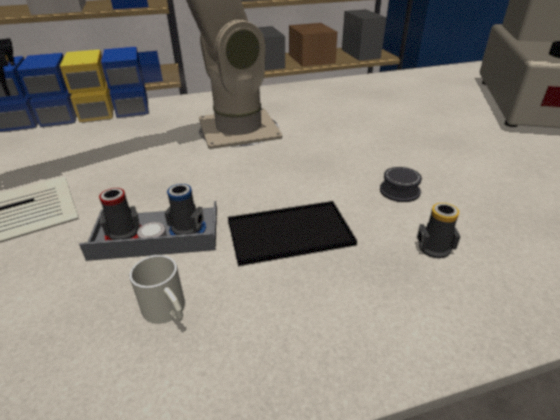

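View pics/top0.png

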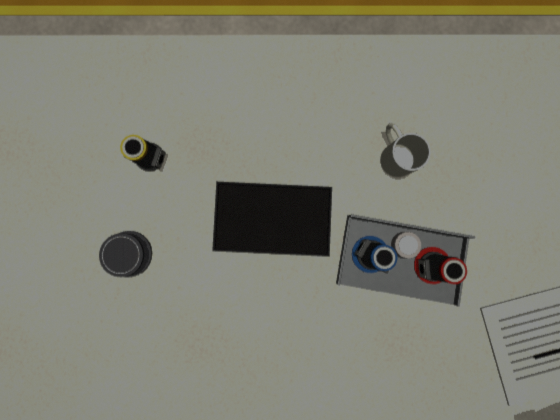

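The scene view shows the bay at left (90-215, 190-255) with red (115,200), blue (180,195) and the white dot (150,230), the tray in the middle, and the anvil (400,183) and yellow casting on the right. The top view shows the collar tops at about (454,270) red and (384,257) blue, the dot at (408,245), the anvil at (123,254) and tray corners (216,182), (331,187), (330,255), (213,251).

```bash
python3 - <<'E'
import cv2,numpy as np
t=cv2.imread("pics/top0.png");s=cv2.imread("pics/scene0.png")
a=cv2.resize(t[205:315,330:490],(800,550),interpolation=cv2.INTER_CUBIC)
b=cv2.resize(s[170:270,75:235],(800,500),interpolation=cv2.INTER_CUBIC)
cv2.imwrite("pics/ct.png",a);cv2.imwrite("pics/cs.png",b)
E
```

```text
(no output)
```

View pics/ct.png

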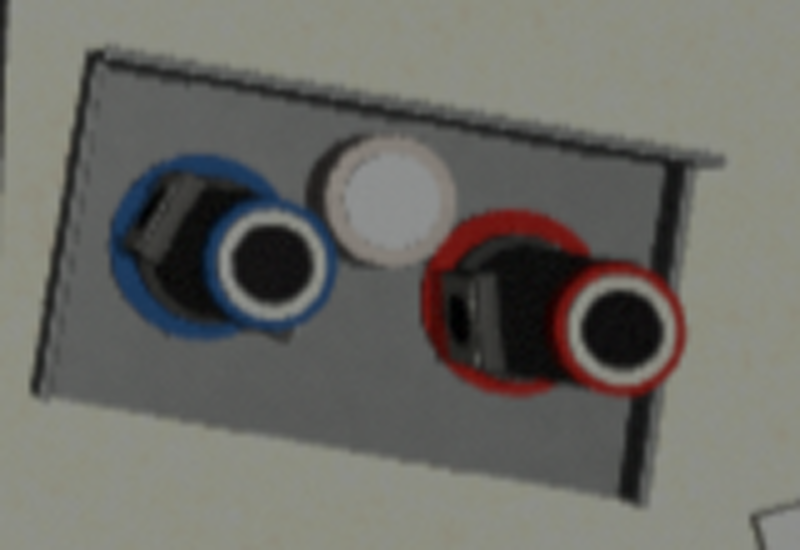

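View pics/cs.png

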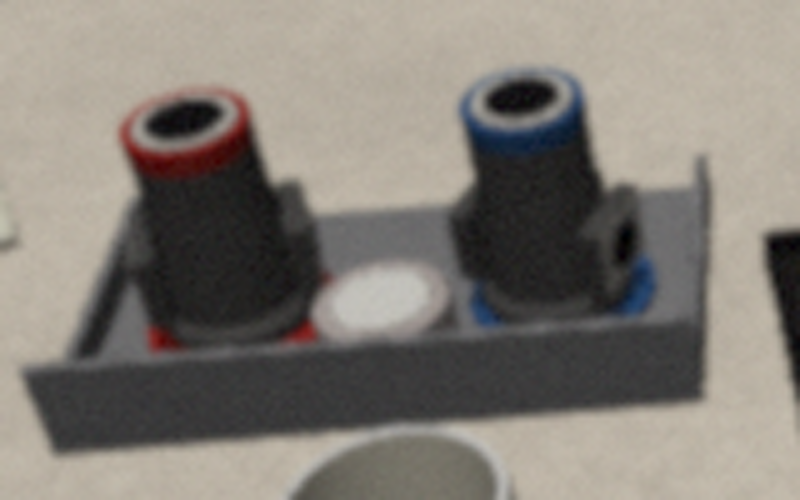

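Crops (5x): ring centres in the top crop are blue (272,264) and red (621,330), with the dot at (391,199) and pad centres blue (203,246) and red (515,303). In the scene crop, the rings are red (185,121) and blue (522,98), and the dot is (380,297). Now I'll triangulate.

```bash
cat > h.py <<'E'
import numpy as np,cv2
from scipy.spatial.transform import Rotation as R
from bench import vision,status,r
C={c:vision.calibration(c) for c in("scene","top")}
def ray(c,p):
    k=C[c];Rm=cv2.Rodrigues(k["rvec"])[0]
    d=Rm.T@np.array([(p[0]-k["cx"])/k["fx"],(p[1]-k["cy"])/k["fy"],1.])
    return -Rm.T@k["tvec"],d/np.linalg.norm(d)
def plane(c,p,z):
    o,d=ray(c,p);return o+d*(z-o[2])/d[2]
def tri(pt,ps):
    A=0;b=0;L=[ray("top",pt),ray("scene",ps)]
    for o,d in L:
        P=np.eye(3)-np.outer(d,d);A=A+P;b=b+P@o
    x=np.linalg.solve(A,b);return x,[np.linalg.norm(np.cross(x-o,d)) for o,d in L]
def delta(grasp,yaw=None):
    """rows (share units) to bring grasp point to 'grasp', finger line (tool y) at yaw in world, tool down"""
    s=status.read_state();q=R.from_quat(s["eef_rot"]);M=q.as_matrix();p=s["ee_pos"]
    cur=np.arctan2(M[1,1],M[0,1])
    if yaw is None: yaw=cur
    yaw=cur+(yaw-cur+np.pi/2)%np.pi-np.pi/2
    y=np.array([np.cos(yaw),np.sin(yaw),0]);z=np.array([0,0,-1.]);T=np.c_[np.cross(y,z),y,z]
    t=np.array(grasp)-r.grasp_offset*z
    print("shift",np.round(M.T@(t-p)/.15,3),"turn",np.round(np.degrees(R.from_matrix(M.T@T).as_rotvec())/30,3),"cur yaw",round(np.degrees(cur),1),"grasp pt",np.round(p+M[:,2]*r.grasp_offset,4))
E
python3 - <<'E'
from h import *
T=lambda x,y:((x+.5)/5-.5+330,(y+.5)/5-.5+205)
S=lambda x,y:((x+.5)/5-.5+75,(y+.5)/5-.5+170)
for n,a,b,z in(("blue",T(272,264),S(522,98),.106),("red",T(621,330),S(185,121),.106),("dot",T(391,199),S(380,297),.034)):
    x,e=tri(a,b);print(n,x.round(4),np.round(e,4),"planes",plane("top",a,z).round(4),plane("scene",b,z).round(4))
bp=plane("top",T(203.5,246.5),.007);rp=plane("top",T(515,303),.007)
print("pads",bp.round(4),rp.round(4),np.linalg.norm(bp-rp),"mid",((bp+rp)/2).round(4))
d=(bp-rp);yaw=np.arctan2(d[1],d[0]);print("bay y dir deg",np.degrees(yaw))
# tray & anvil
for c,cs in(("top",[(216,182),(331,187),(330,255),(213,251)]),("scene",[(228,211),(342,204),(354,241),(242,260)])):
    P=np.array([plane(c,p,.014) for p in cs]);print(c,"tray",P.mean(0).round(4),P[:,:2].round(3).tolist())
from bench import spotter
for c in("top","scene"):
    vision.camera(c)
    for n in("anvil","tray"):
        m=spotter.regions_of(c,n)
        if m:
            m=m[0]["pixels"].astype(np.uint8);k=max(cv2.findContours(m,0,2)[0],key=cv2.contourArea)
            print(c,n,cv2.minAreaRect(k),cv2.fitEllipse(k))
t=cv2.imread("pics/top0.png");s=cv2.imread("pics/scene0.png")
cv2.imwrite("pics/anv.png",np.hstack([cv2.resize(t[220:290,90:160],(400,400),interpolation=2),cv2.resize(s[160:210,375:425],(400,400),interpolation=2)]))
E
```

```text
blue [ 0.4797 -0.2163  0.1059] [0.0007 0.0007] planes [ 0.4796 -0.217   0.106 ] [ 0.4804 -0.2156  0.106 ]
red [ 0.4542 -0.3481  0.1053] [0.0008 0.0008] planes [ 0.4541 -0.3487  0.106 ] [ 0.4559 -0.3471  0.106 ]
dot [ 0.5016 -0.287   0.0356] [0.0002 0.0002] planes [ 0.5016 -0.2877  0.034 ] [ 0.4997 -0.287   0.034 ]
pads [ 0.4807 -0.2156  0.007 ] [ 0.4559 -0.3494  0.007 ] 0.13606674273276465 mid [ 0.4683 -0.2825  0.007 ]
bay y dir deg 79.47513959513743
top tray [ 0.5575 -0.0055  0.014 ] [[0.637, 0.116], [0.625, -0.132], [0.479, -0.128], [0.489, 0.121]]
scene tray [0.5594 0.0014 0.014 ] [[0.459, -0.119], [0.512, 0.138], [0.64, 0.109], [0.627, -0.123]]
top anvil ((125.0, 254.0), (46.0, 52.0), 90.0) ((125.38508605957031, 254.22593688964844), (45.86429214477539, 52.80560302734375), 77.39226531982422)
top tray ((272.0528564453125, 218.78489685058594), (116.93301391601562, 71.67142486572266), 2.4895529747009277) ((272.7035827636719, 219.1152801513672), (77.38731384277344, 151.7320098876953), 92.44060516357422)
scene anvil ((400.0, 184.5), (35.0, 42.0), 90.0) ((400.57952880859375, 184.8199005126953), (37.470794677734375, 43.28868103027344), 101.41725158691406)
scene tray ((292.5946350097656, 231.5675811767578), (50.6348876953125, 124.28563690185547), 80.53767395019531) ((288.3229675292969, 233.25656127929688), (54.567604064941406, 140.75465393066406), 83.10334777832031)
```

View pics/anv.png

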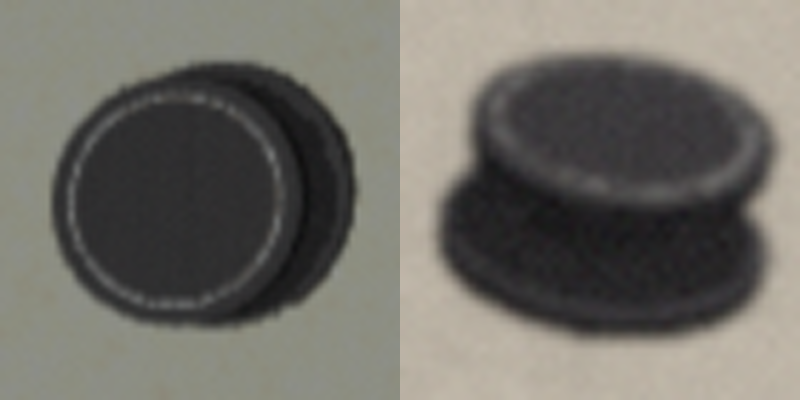

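Anvil ring centre: top crop (176,200) and scene crop (about 625,127).

```bash
python3 - <<'E'
from h import *
a=((176.5)/400*70-.5+90,(200.5)/400*70-.5+220);b=(625.5/8-.5+375,127.5/8-.5+160)
x,e=tri(a,b);print("anvil",x.round(4),np.round(e,4),plane("top",a,.045).round(4),plane("scene",b,.045).round(4))
delta([.480,-.216,.20],np.radians(79.5))
E
```

```text
anvil [0.5121 0.3577 0.0424] [0.0557 0.0557] [0.4841 0.3054 0.045 ] [0.5227 0.4194 0.045 ]
shift [ 2.794 -2.044  0.275] turn [ 0.    -0.     0.783] cur yaw -77.0 grasp pt [ 0.1406 -0.609   0.2413]
```

Emit:
{"api": "play_rows", "payload": {
  "series": [
    [1, -0.73, 0.09, 0, 0, 0],
    [1, -0.73, 0.09, 0, 0, 0],
    [1, -0.73, 0.09, 0, 0, 0],
    [1, -0.73, 0.09, 0, 0, 0]
  ],
  "fingers": 1,
  "squeeze": 30
}}

```text
time: 1.8
ee_pos: [0.2642, -0.4659, 0.3913]
eef_rot: [0.993, 0.114, 0.0, -0.0]
ft_force: [0.2, -0.2, 0.7]
width: 0.087
grip_force: 0.0
```

Emit:
{"api": "play_rows", "payload": {
  "series": [
    [1, -0.73, 0.09, 0, 0, 0],
    [1, -0.73, 0.09, 0, 0, 0],
    [1, -0.73, 0.09, 0, 0, 0],
    [1, -0.73, 0.09, 0, 0, 0]
  ]
}}

```text
time: 2.2
ee_pos: [0.3855, -0.3252, 0.3779]
eef_rot: [0.993, 0.114, 0.0, 0.0]
ft_force: [0.4, -0.3, 0.9]
width: 0.087
grip_force: 0.0
```

Emit:
{"api": "play_rows", "payload": {
  "series": [
    [0.79, -0.58, 0.09, 0, 0, 0.78],
    [0.79, -0.58, 0.09, 0, 0, 0.78],
    [0.79, -0.58, 0.09, 0, 0, 0.78],
    [0.79, -0.58, 0.09, 0, 0, 0.78],
    [0.79, -0.58, 0.09, 0, 0, 0.78]
  ]
}}

```text
time: 2.7
ee_pos: [0.4812, -0.2137, 0.3641]
eef_rot: [0.996, -0.088, 0.0, -0.001]
ft_force: [-0.2, 0.4, 0.1]
width: 0.0874
grip_force: 0.0
```

```bash
python3 - <<'E'
from h import *
a=((176.5)/400*70-.5+90,(200.5)/400*70-.5+220);b=(225.5/8-.5+375,127.5/8-.5+160)
x,e=tri(a,b);print("anvil",x.round(4),np.round(e,4),plane("top",a,.045).round(4),plane("scene",b,.045).round(4))
delta([.480,-.216,.095],np.radians(79.5))
E
```

```text
anvil [0.4842 0.3064 0.0437] [0.0005 0.0005] [0.4841 0.3054 0.045 ] [0.486  0.3056 0.045 ]
shift [-0.005  0.017  0.704] turn [-0.002 -0.001  0.012] cur yaw -100.1 grasp pt [ 0.4812 -0.2135  0.2006]
```

Emit:
{"api": "play_rows", "payload": {
  "series": [
    [0, 0.02, 0.25, 0, 0, 0],
    [0, 0.02, 0.45, 0, 0, 0],
    [0, 0.02, 0.6, 0, 0, 0],
    [0, 0.02, 0.7, 0, 0, 0],
    [0, 0.02, 0.7, 0, 0, 0]
  ]
}}

```text
time: 3.2
ee_pos: [0.478, -0.2202, 0.2577]
eef_rot: [0.996, -0.091, -0.001, -0.0]
ft_force: [-0.4, 0.0, -0.6]
width: 0.0872
grip_force: 0.0
```

Emit:
{"api": "play_rows", "payload": {
  "series": [
    [0, 0, 0, 0, 0, 0],
    [0, 0, 0, 0, 0, 0],
    [0, 0, 0, 0, 0, 0],
    [0, 0, 0, 0, 0, 0],
    [0, 0, 0, 0, 0, 0]
  ],
  "fingers": -1,
  "squeeze": 30
}}

```text
time: 3.7
ee_pos: [0.4791, -0.2196, 0.2597]
eef_rot: [0.996, -0.091, 0.0, 0.0]
ft_force: [0.8, 3.7, 2.7]
width: 0.0545
grip_force: 2.1
```

Emit:
{"api": "play_rows", "payload": {
  "series": [
    [0, 0, 0, 0, 0, 0],
    [0, 0, 0, 0, 0, 0],
    [0, 0, 0, 0, 0, 0],
    [0, 0, 0, 0, 0, 0]
  ]
}}

```text
time: 4.1
ee_pos: [0.4794, -0.2191, 0.2596]
eef_rot: [0.996, -0.09, 0.0, -0.0]
ft_force: [1.1, 5.0, 5.0]
width: 0.0494
grip_force: 30.0
```

```bash
python3 - <<'E'
from h import *
delta([.480,-.216,.18],np.radians(79.5)); print(status.read_state())
E
```

```text
shift [ 0.001 -0.021 -0.559] turn [-0.001 -0.001  0.004] cur yaw -100.4 grasp pt [ 0.4795 -0.219   0.0961]
{'time': 4.1, 'joint_positions': array([ 0.7119652 ,  0.28370801, -0.41906123,  1.86639146,  0.13342478,
        1.01827788, -1.51412609]), 'joint_vel': array([ 0.00078075, -0.00238721,  0.00151879,  0.00169915, -0.00078855,
        0.00094562, -0.00089993]), 'joint_torque': array([ 2.72007667e+00, -4.92031431e+01, -5.17905783e-01, -3.24938893e+01,
        1.62223008e+00, -2.93602059e-01, -2.45247371e-03]), 'ee_pos': array([ 0.47938553, -0.21911056,  0.25960789]), 'eef_rot': array([ 9.95910608e-01, -9.03429818e-02,  3.72189374e-04, -2.59996017e-04]), 'ft_force': array([1.0843602 , 5.00883577, 5.02624332]), 'torque': array([ 1.30625309, -0.13191582, -0.0120658 ]), 'grip_force': 29.964537570340326, 'width': 0.04939013191788065}
```

Emit:
{"api": "play_rows", "payload": {
  "series": [
    [0, 0, -0.15, 0, 0, 0],
    [0, 0, -0.35, 0, 0, 0],
    [0, 0, -0.5, 0, 0, 0],
    [0, 0, -0.56, 0, 0, 0]
  ]
}}

```text
time: 4.5
ee_pos: [0.4788, -0.2203, 0.3443]
eef_rot: [0.996, -0.091, 0.0, 0.001]
ft_force: [0.4, 0.3, -7.2]
width: 0.0491
grip_force: 29.9
```

Emit:
{"api": "play_rows", "payload": {
  "series": [
    [0.01, -0.12, 0, 0, 0, 0],
    [0.03, -0.3, 0, 0, 0, 0],
    [0.05, -0.52, 0, 0, 0, 0],
    [0.07, -0.74, 0, 0, 0, 0],
    [0.1, -0.96, 0, 0, 0, 0]
  ]
}}

```text
time: 5.0
ee_pos: [0.5192, -0.0801, 0.3414]
eef_rot: [0.996, -0.091, -0.001, 0.0]
ft_force: [0.8, 0.3, -7.8]
width: 0.0494
grip_force: 29.9
```

Emit:
{"api": "play_rows", "payload": {
  "series": [
    [0.02, -0.22, 0, 0, 0, 0],
    [0.05, -0.45, 0, 0, 0, 0],
    [0.07, -0.7, 0, 0, 0, 0],
    [0.09, -0.87, 0, 0, 0, 0],
    [0.1, -0.96, 0, 0, 0, 0]
  ]
}}

```text
time: 5.5
ee_pos: [0.5602, 0.0605, 0.3415]
eef_rot: [0.996, -0.089, -0.001, -0.0]
ft_force: [0.1, -0.4, -7.8]
width: 0.0489
grip_force: 29.9
```

```bash
python3 - <<'E'
from h import *
delta([.560,.058,.094])
cv2.imwrite("pics/s1.png",vision.camera("scene"))
E
```

```text
shift [0.003 0.017 0.56 ] turn [-0.     0.005  0.   ] cur yaw -100.2 grasp pt [0.5598 0.0606 0.178 ]
```

View pics/s1.png

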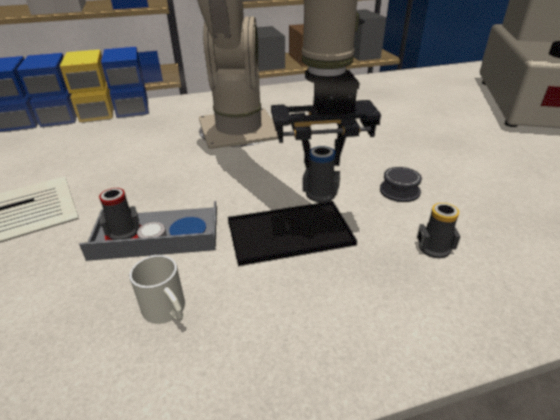

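The blue casting is held upright at (320,175) over the tray, and the bay's blue pad (188,228) is free. Lowering.

Emit:
{"api": "play_rows", "payload": {
  "series": [
    [0, 0.02, 0.2, 0, 0, 0],
    [0, 0.02, 0.38, 0, 0, 0],
    [0, 0.02, 0.48, 0, 0, 0],
    [0, 0.02, 0.52, 0, 0, 0],
    [0, 0.02, 0.52, 0, 0, 0]
  ]
}}

```text
time: 6.05
ee_pos: [0.5598, 0.0548, 0.2647]
eef_rot: [0.996, -0.091, -0.001, 0.0]
ft_force: [-0.6, -0.6, -6.7]
width: 0.0495
grip_force: 29.9
```

Emit:
{"api": "play_rows", "payload": {
  "series": [
    [0, 0, 0.01, 0, 0, 0],
    [0, 0, 0.02, 0, 0, 0],
    [0, 0, 0.03, 0, 0, 0],
    [0, 0, 0.03, 0, 0, 0]
  ]
}}

```text
time: 6.45
ee_pos: [0.56, 0.0552, 0.261]
eef_rot: [0.996, -0.091, 0.0, 0.0]
ft_force: [-0.4, 0.5, -7.7]
width: 0.0496
grip_force: 29.9
```

Emit:
{"api": "play_rows", "payload": {
  "series": [
    [0, 0, 0.01, 0, 0, 0],
    [0, 0, 0.02, 0, 0, 0],
    [0, 0, 0.02, 0, 0, 0]
  ]
}}

```text
time: 6.75
ee_pos: [0.56, 0.0552, 0.2578]
eef_rot: [0.996, -0.091, 0.0, 0.0]
ft_force: [-0.0, 0.6, -6.4]
width: 0.0497
grip_force: 29.9
```

Emit:
{"api": "play_rows", "payload": {
  "series": [
    [0, 0, 0.007, 0, 0, 0],
    [0, 0, 0.007, 0, 0, 0]
  ]
}}

```text
time: 6.95
ee_pos: [0.5603, 0.0553, 0.2576]
eef_rot: [0.996, -0.091, 0.001, 0.0]
ft_force: [-1.7, -0.4, 3.4]
width: 0.0493
grip_force: 29.9
```

Emit:
{"api": "play_rows", "payload": {
  "series": [
    [0, 0, 0, 0, 0, 0],
    [0, 0, 0, 0, 0, 0],
    [0, 0, 0, 0, 0, 0],
    [0, 0, 0, 0, 0, 0]
  ],
  "fingers": 1
}}

```text
time: 7.35
ee_pos: [0.56, 0.0551, 0.2567]
eef_rot: [0.996, -0.091, 0.0, 0.0]
ft_force: [0.0, -0.0, 0.4]
width: 0.0738
grip_force: 0.0
```

Emit:
{"api": "play_rows", "payload": {
  "series": [
    [0, 0, -0.1, 0, 0, 0],
    [0, 0, -0.3, 0, 0, 0],
    [0, 0, -0.57, 0, 0, 0],
    [0, 0, -0.57, 0, 0, 0]
  ]
}}

```text
time: 7.75
ee_pos: [0.5613, 0.0559, 0.3487]
eef_rot: [0.996, -0.091, 0.004, -0.001]
ft_force: [0.7, -0.1, -0.8]
width: 0.0864
grip_force: 0.0
```

Emit:
{"api": "play_rows", "payload": {
  "series": [
    [-0.07, 0.92, 0, 0, 0, 0],
    [-0.07, 0.92, 0, 0, 0, 0],
    [-0.07, 0.92, 0, 0, 0, 0]
  ]
}}

```text
time: 8.05
ee_pos: [0.5239, -0.0813, 0.3431]
eef_rot: [0.996, -0.091, 0.0, 0.001]
ft_force: [0.6, -0.4, -0.0]
width: 0.0872
grip_force: 0.0
```

Emit:
{"api": "play_rows", "payload": {
  "series": [
    [-0.07, 0.92, 0, 0, 0, 0],
    [-0.07, 0.92, 0, 0, 0, 0],
    [-0.07, 0.92, 0, 0, 0, 0]
  ]
}}

```text
time: 8.35
ee_pos: [0.4882, -0.2155, 0.3432]
eef_rot: [0.996, -0.092, 0.001, 0.001]
ft_force: [0.2, -0.6, 0.1]
width: 0.087
grip_force: 0.0
```

Emit:
{"api": "play_rows", "payload": {
  "series": [
    [-0.07, 0.92, 0, 0, 0, 0],
    [-0.07, 0.92, 0, 0, 0, 0],
    [-0.07, 0.92, 0, 0, 0, 0],
    [-0.07, 0.92, 0, 0, 0, 0]
  ]
}}

```text
time: 8.75
ee_pos: [0.4513, -0.3522, 0.3426]
eef_rot: [0.995, -0.095, -0.0, 0.001]
ft_force: [-0.3, 0.5, -0.5]
width: 0.0871
grip_force: 0.0
```

```bash
python3 - <<'E'
from h import *
delta([.4545,-.348,.095])
E
```

```text
shift [ 0.016 -0.033  0.561] turn [ 0.005  0.    -0.   ] cur yaw -100.9 grasp pt [ 0.4512 -0.3525  0.1791]
```

Emit:
{"api": "play_rows", "payload": {
  "series": [
    [0.016, -0.03, 0.1, 0, 0, 0],
    [0.016, -0.03, 0.35, 0, 0, 0],
    [0.016, -0.03, 0.5, 0, 0, 0],
    [0.016, -0.03, 0.56, 0, 0, 0],
    [0.016, -0.03, 0.56, 0, 0, 0]
  ]
}}

```text
time: 9.25
ee_pos: [0.4577, -0.3408, 0.257]
eef_rot: [0.996, -0.09, -0.001, -0.001]
ft_force: [-0.8, 0.8, 0.5]
width: 0.0866
grip_force: 0.0
```

Emit:
{"api": "play_rows", "payload": {
  "series": [
    [0, 0, 0, 0, 0, 0],
    [0, 0, 0, 0, 0, 0],
    [0, 0, 0, 0, 0, 0],
    [0, 0, 0, 0, 0, 0],
    [0, 0, 0, 0, 0, 0]
  ],
  "fingers": -1
}}

```text
time: 9.75
ee_pos: [0.4574, -0.3431, 0.259]
eef_rot: [0.996, -0.091, 0.001, 0.001]
ft_force: [-1.2, -4.3, 3.3]
width: 0.0548
grip_force: 2.0
```

Emit:
{"api": "play_rows", "payload": {
  "series": [
    [0, 0, 0, 0, 0, 0],
    [0, 0, 0, 0, 0, 0],
    [0, 0, 0, 0, 0, 0],
    [0, 0, 0, 0, 0, 0]
  ]
}}

```text
time: 10.15
ee_pos: [0.4573, -0.343, 0.2588]
eef_rot: [0.996, -0.091, 0.0, 0.001]
ft_force: [-1.0, -3.8, 6.4]
width: 0.0492
grip_force: 29.9
```

```bash
python3 - <<'E'
from h import *
delta([.555,-.062,.18])
E
```

```text
shift [ 0.301 -1.96  -0.567] turn [ 0.003 -0.002  0.   ] cur yaw -100.4 grasp pt [ 0.4575 -0.3433  0.0953]
```

Emit:
{"api": "play_rows", "payload": {
  "series": [
    [0, 0, -0.15, 0, 0, 0],
    [0, 0, -0.35, 0, 0, 0],
    [0, 0, -0.5, 0, 0, 0],
    [0, 0, -0.57, 0, 0, 0]
  ]
}}

```text
time: 10.55
ee_pos: [0.4577, -0.3416, 0.3447]
eef_rot: [0.996, -0.09, 0.0, -0.0]
ft_force: [0.3, -0.7, -5.4]
width: 0.0492
grip_force: 29.8
```

Emit:
{"api": "play_rows", "payload": {
  "series": [
    [0.02, -0.12, 0, 0, 0, 0],
    [0.05, -0.3, 0, 0, 0, 0],
    [0.08, -0.52, 0, 0, 0, 0],
    [0.11, -0.74, 0, 0, 0, 0],
    [0.15, -0.98, 0, 0, 0, 0]
  ]
}}

```text
time: 11.05
ee_pos: [0.5057, -0.2004, 0.342]
eef_rot: [0.996, -0.091, -0.001, -0.001]
ft_force: [0.9, -0.2, -6.1]
width: 0.0489
grip_force: 29.8
```

Emit:
{"api": "play_rows", "payload": {
  "series": [
    [0.04, -0.24, 0, 0, 0, 0],
    [0.07, -0.47, 0, 0, 0, 0],
    [0.11, -0.7, 0, 0, 0, 0],
    [0.14, -0.9, 0, 0, 0, 0],
    [0.15, -0.97, 0, 0, 0, 0]
  ]
}}

```text
time: 11.55
ee_pos: [0.5546, -0.0584, 0.3423]
eef_rot: [0.996, -0.088, -0.001, -0.001]
ft_force: [0.7, 0.2, -5.8]
width: 0.0492
grip_force: 29.8
```

Emit:
{"api": "play_rows", "payload": {
  "series": [
    [0, 0, 0.15, 0, 0, 0],
    [0, 0, 0.32, 0, 0, 0],
    [0, 0, 0.44, 0, 0, 0],
    [0, 0, 0.48, 0, 0, 0],
    [0, 0, 0.48, 0, 0, 0]
  ]
}}

```text
time: 12.05
ee_pos: [0.5539, -0.0628, 0.2703]
eef_rot: [0.996, -0.091, -0.001, -0.0]
ft_force: [-0.1, 0.5, -4.7]
width: 0.0488
grip_force: 29.8
```

```bash
python3 - <<'E'
from h import *
delta([.555,-.062,.0933])
E
```

```text
shift [ 0.006 -0.007  0.09 ] turn [-0.     0.006  0.   ] cur yaw -100.4 grasp pt [ 0.5534 -0.0627  0.1068]
```

Emit:
{"api": "play_rows", "payload": {
  "series": [
    [0, 0, 0.03, 0, 0, 0],
    [0, 0, 0.05, 0, 0, 0],
    [0, 0, 0.06, 0, 0, 0],
    [0, 0, 0.07, 0, 0, 0],
    [0, 0, 0.07, 0, 0, 0]
  ]
}}

```text
time: 12.55
ee_pos: [0.5545, -0.0628, 0.2612]
eef_rot: [0.996, -0.091, 0.0, 0.0]
ft_force: [0.2, -0.4, -4.7]
width: 0.049
grip_force: 29.8
```

Emit:
{"api": "play_rows", "payload": {
  "series": [
    [0, 0, 0.007, 0, 0, 0],
    [0, 0, 0.014, 0, 0, 0],
    [0, 0, 0.014, 0, 0, 0]
  ]
}}

```text
time: 12.85
ee_pos: [0.5544, -0.0627, 0.259]
eef_rot: [0.996, -0.091, -0.0, 0.0]
ft_force: [0.2, 0.2, -5.2]
width: 0.0494
grip_force: 29.8
```

Emit:
{"api": "play_rows", "payload": {
  "series": [
    [0, 0, 0.007, 0, 0, 0],
    [0, 0, 0.007, 0, 0, 0]
  ]
}}

```text
time: 13.05
ee_pos: [0.5544, -0.0628, 0.2579]
eef_rot: [0.996, -0.091, -0.0, 0.0]
ft_force: [0.2, -0.1, -5.0]
width: 0.0495
grip_force: 29.8
```

Emit:
{"api": "play_rows", "payload": {
  "series": [
    [0, 0, 0.007, 0, 0, 0],
    [0, 0, 0.007, 0, 0, 0]
  ]
}}

```text
time: 13.25
ee_pos: [0.5545, -0.0627, 0.257]
eef_rot: [0.996, -0.091, 0.0, 0.0]
ft_force: [0.9, -0.2, -4.5]
width: 0.0489
grip_force: 29.8
```

Emit:
{"api": "play_rows", "payload": {
  "series": [
    [0, 0, 0.007, 0, 0, 0],
    [0, 0, 0.007, 0, 0, 0]
  ]
}}

```text
time: 13.45
ee_pos: [0.5548, -0.0629, 0.2568]
eef_rot: [0.996, -0.091, 0.001, 0.0]
ft_force: [-2.2, -1.5, 3.3]
width: 0.0493
grip_force: 29.8
```

Emit:
{"api": "play_rows", "payload": {
  "series": [
    [0, 0, 0, 0, 0, 0],
    [0, 0, 0, 0, 0, 0],
    [0, 0, 0, 0, 0, 0],
    [0, 0, 0, 0, 0, 0]
  ],
  "fingers": 1
}}

```text
time: 13.85
ee_pos: [0.5545, -0.0626, 0.256]
eef_rot: [0.996, -0.091, 0.0, -0.0]
ft_force: [0.2, 0.6, 0.2]
width: 0.0732
grip_force: 0.0
```

Emit:
{"api": "play_rows", "payload": {
  "series": [
    [0, 0, -0.1, 0, 0, 0],
    [0, 0, -0.3, 0, 0, 0],
    [0, 0, -0.57, 0, 0, 0],
    [0, 0, -0.57, 0, 0, 0]
  ]
}}

```text
time: 14.25
ee_pos: [0.5559, -0.0622, 0.348]
eef_rot: [0.996, -0.09, 0.005, 0.0]
ft_force: [-0.2, 0.0, -0.2]
width: 0.0867
grip_force: 0.0
```

```bash
python3 - <<'E'
from h import *
t=vision.camera("top");s=vision.camera("scene")
cv2.imwrite("pics/t2.png",t);cv2.imwrite("pics/s2.png",s)
a=cv2.resize(t[205:315,330:490],(800,550),interpolation=2)
b=cv2.resize(s[170:270,75:355],(800,286),interpolation=2)
cv2.imwrite("pics/c2.png",cv2.resize(np.vstack([a,b]),None,fx=.71,fy=.71))
from bench import spotter
for c in("top","scene"):
    for n in("red_pad","blue_pad","block"):
        m=spotter.regions_of(c,n)
        if m:
            k=max(cv2.findContours(m[0]["pixels"].astype(np.uint8),0,2)[0],key=cv2.contourArea)
            e=cv2.fitEllipse(k);print(c,n,m[0]["conf"],np.round(e[0],1),np.round(e[1],1),plane(c,e[0],.034 if n=="block" else .007).round(4))
E
```

```text
top red_pad 0.92 [437.4 265.8] [23.6 36.2] [ 0.4545 -0.3597  0.007 ]
top blue_pad 0.41 [245.8 224.3] [60.1 80.6] [0.5455 0.0522 0.007 ]
scene red_pad 0.63 [123.7 231.9] [17.6 36.3] [ 0.4561 -0.3472  0.007 ]
scene blue_pad 0.97 [188.  226.7] [17.7 38. ] [ 0.4799 -0.2123  0.007 ]
scene block 0.65 [151.2 230.3] [15. 30.] [ 0.5044 -0.286   0.034 ]
```

View pics/c2.png

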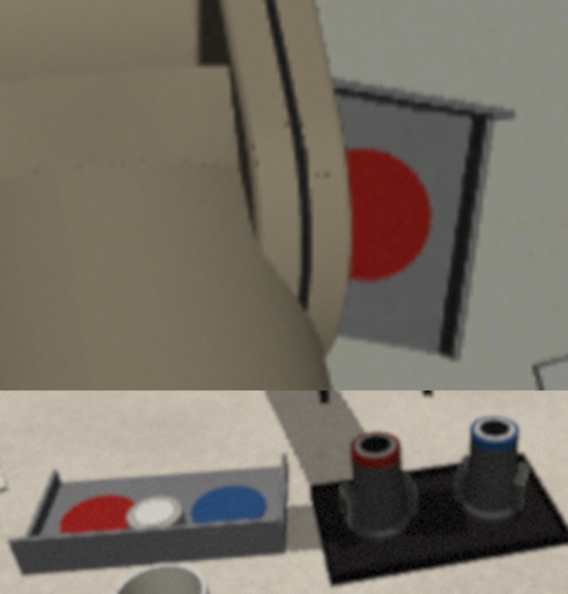

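The lower crop shows both castings upright in the black tray, with the bay's red and blue pads and the white dot free. The arm hides much of the top view. Going to the block.

Emit:
{"api": "play_rows", "payload": {
  "series": [
    [-0.04, 0.75, 0, 0, 0, 0],
    [-0.04, 0.75, 0, 0, 0, 0],
    [-0.04, 0.75, 0, 0, 0, 0]
  ]
}}

```text
time: 14.95
ee_pos: [0.5264, -0.1783, 0.3407]
eef_rot: [0.996, -0.094, -0.001, 0.001]
ft_force: [-0.2, 0.5, -0.3]
width: 0.0875
grip_force: 0.0
```

Emit:
{"api": "play_rows", "payload": {
  "series": [
    [-0.04, 0.5, 0.05, 0, 0, 0],
    [-0.04, 0.78, 0.2, 0, 0, 0],
    [-0.04, 0.78, 0.4, 0, 0, 0],
    [-0.04, 0.78, 0.4, 0, 0, 0],
    [-0.04, 0.78, 0.4, 0, 0, 0]
  ]
}}

```text
time: 15.45
ee_pos: [0.5011, -0.286, 0.2806]
eef_rot: [0.996, -0.091, -0.001, -0.001]
ft_force: [0.4, 0.3, 0.6]
width: 0.0873
grip_force: 0.0
```

```bash
python3 - <<'E'
from h import *
delta([.5015,-.287,.0255],np.radians(79.5))
E
```

```text
shift [0.005 0.007 0.611] turn [-0.003  0.004  0.002] cur yaw -100.4 grasp pt [ 0.5009 -0.2857  0.1171]
```

Emit:
{"api": "play_rows", "payload": {
  "series": [
    [0.004, 0.007, 0.2, 0, 0, 0],
    [0.004, 0.007, 0.4, 0, 0, 0],
    [0.004, 0.007, 0.52, 0, 0, 0],
    [0.004, 0.007, 0.57, 0, 0, 0],
    [0.004, 0.007, 0.57, 0, 0, 0]
  ]
}}

```text
time: 15.95
ee_pos: [0.5024, -0.2864, 0.1963]
eef_rot: [0.996, -0.09, 0.0, -0.0]
ft_force: [0.2, -0.4, 1.0]
width: 0.0869
grip_force: 0.0
```

Emit:
{"api": "play_rows", "payload": {
  "series": [
    [0, 0, 0.02, 0, 0, 0],
    [0, 0, 0.03, 0, 0, 0],
    [0, 0, 0.03, 0, 0, 0]
  ]
}}

```text
time: 16.25
ee_pos: [0.5019, -0.2875, 0.1921]
eef_rot: [0.996, -0.091, 0.001, 0.0]
ft_force: [0.4, 0.1, -0.1]
width: 0.0873
grip_force: 0.0
```

```bash
python3 - <<'E'
from h import *
delta([.5015,-.287,.0255],np.radians(79.5))
E
```

```text
shift [-0.003 -0.003  0.021] turn [ 0.001 -0.002  0.003] cur yaw -100.4 grasp pt [ 0.502  -0.2876  0.0286]
```

Emit:
{"api": "play_rows", "payload": {
  "series": [
    [0, 0, 0.014, 0, 0, 0],
    [0, 0, 0.014, 0, 0, 0]
  ]
}}

```text
time: 16.45
ee_pos: [0.5018, -0.2876, 0.1897]
eef_rot: [0.996, -0.091, 0.0, 0.0]
ft_force: [1.4, -0.6, 1.4]
width: 0.0872
grip_force: 0.7
```

Emit:
{"api": "play_rows", "payload": {
  "series": [
    [0, 0, 0, 0, 0, 0],
    [0, 0, 0, 0, 0, 0],
    [0, 0, 0, 0, 0, 0],
    [0, 0, 0, 0, 0, 0],
    [0, 0, 0, 0, 0, 0]
  ],
  "fingers": -1,
  "squeeze": 40
}}

```text
time: 16.95
ee_pos: [0.5015, -0.2875, 0.1893]
eef_rot: [0.996, -0.091, -0.0, 0.0]
ft_force: [1.4, -0.8, 2.9]
width: 0.0554
grip_force: 40.2
```

Emit:
{"api": "play_rows", "payload": {
  "series": [
    [0, 0, 0, 0, 0, 0],
    [0, 0, 0, 0, 0, 0],
    [0, 0, 0, 0, 0, 0]
  ]
}}

```text
time: 17.25
ee_pos: [0.5016, -0.2875, 0.1893]
eef_rot: [0.996, -0.091, -0.0, 0.0]
ft_force: [0.4, -0.3, 2.2]
width: 0.0551
grip_force: 40.1
```

```bash
python3 - <<'E'
from h import *
delta([.4845,.306,.0705])
E
```

```text
shift [-0.827 -3.871 -0.298] turn [ 0.  0. -0.] cur yaw -100.4 grasp pt [ 0.5015 -0.2875  0.0258]
```

Emit:
{"api": "play_rows", "payload": {
  "series": [
    [0, 0, -0.1, 0, 0, 0],
    [0, 0, -0.3, 0, 0, 0],
    [0, 0, -0.6, 0, 0, 0],
    [0, 0, -0.9, 0, 0, 0],
    [0, 0, -1, 0, 0, 0]
  ]
}}

```text
time: 17.75
ee_pos: [0.5022, -0.2874, 0.3444]
eef_rot: [0.996, -0.091, 0.003, 0.001]
ft_force: [-0.1, -0.5, -5.9]
width: 0.0554
grip_force: 40.0
```

Emit:
{"api": "play_rows", "payload": {
  "series": [
    [-0.03, -0.12, 0, 0, 0, 0],
    [-0.06, -0.3, 0, 0, 0, 0],
    [-0.11, -0.52, 0, 0, 0, 0],
    [-0.16, -0.74, 0, 0, 0, 0],
    [-0.2, -0.97, 0, 0, 0, 0]
  ]
}}

```text
time: 18.25
ee_pos: [0.4972, -0.1372, 0.3374]
eef_rot: [0.996, -0.091, -0.002, -0.0]
ft_force: [0.0, -0.3, -6.9]
width: 0.0552
grip_force: 40.0
```

Emit:
{"api": "play_rows", "payload": {
  "series": [
    [-0.05, -0.24, 0, 0, 0, 0],
    [-0.1, -0.48, 0, 0, 0, 0],
    [-0.15, -0.72, 0, 0, 0, 0],
    [-0.2, -0.97, 0, 0, 0, 0]
  ]
}}

```text
time: 18.65
ee_pos: [0.4939, 0.0112, 0.3376]
eef_rot: [0.996, -0.091, -0.002, 0.0]
ft_force: [0.1, 0.4, -5.7]
width: 0.0552
grip_force: 40.0
```

Emit:
{"api": "play_rows", "payload": {
  "series": [
    [-0.05, -0.24, 0, 0, 0, 0],
    [-0.1, -0.48, 0, 0, 0, 0],
    [-0.15, -0.72, 0, 0, 0, 0],
    [-0.2, -0.97, 0, 0, 0, 0]
  ]
}}

```text
time: 19.05
ee_pos: [0.4906, 0.1594, 0.3376]
eef_rot: [0.996, -0.091, -0.001, 0.001]
ft_force: [0.7, 1.2, -6.2]
width: 0.0553
grip_force: 40.0
```

Emit:
{"api": "play_rows", "payload": {
  "series": [
    [-0.06, -0.24, 0, 0, 0, 0],
    [-0.12, -0.5, 0, 0, 0, 0],
    [-0.17, -0.75, 0, 0, 0, 0],
    [-0.2, -0.9, 0, 0, 0, 0],
    [-0.22, -0.96, 0, 0, 0, 0]
  ]
}}

```text
time: 19.55
ee_pos: [0.4835, 0.3085, 0.3372]
eef_rot: [0.996, -0.089, -0.002, 0.0]
ft_force: [-0.9, -0.8, -6.7]
width: 0.0556
grip_force: 40.0
```

Emit:
{"api": "play_rows", "payload": {
  "series": [
    [0, 0, 0.1, 0, 0, 0],
    [0, 0, 0.3, 0, 0, 0],
    [0, 0, 0.4, 0, 0, 0],
    [0, 0, 0.4, 0, 0, 0],
    [0, 0, 0.4, 0, 0, 0]
  ]
}}

```text
time: 20.05
ee_pos: [0.4855, 0.3054, 0.2792]
eef_rot: [0.996, -0.091, -0.0, 0.0]
ft_force: [0.4, 0.1, -5.8]
width: 0.0555
grip_force: 40.0
```

```bash
python3 - <<'E'
from h import *
delta([.4845,.306,.0668])
t=vision.camera("top");s=vision.camera("scene")
cv2.imwrite("pics/t3.png",t)
cv2.imwrite("pics/c3.png",np.hstack([cv2.resize(t[200:300,60:160],(400,400),interpolation=2),cv2.resize(s[120:220,350:450],(400,400),interpolation=2)]))
E
```

```text
shift [-0.007 -0.003  0.326] turn [ 0.001  0.001 -0.   ] cur yaw -100.4 grasp pt [0.4854 0.3053 0.1157]
```

View pics/c3.png

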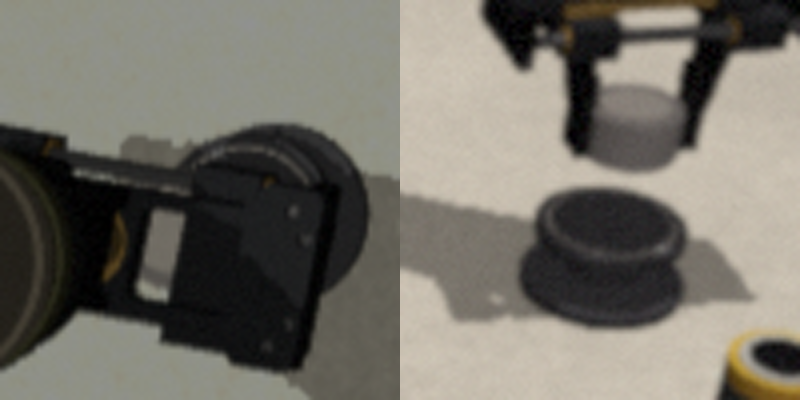

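The block is gripped level above the anvil. The right half shows it at about (635,125), over the anvil top at (612,222). Lowering.

Emit:
{"api": "play_rows", "payload": {
  "series": [
    [-0.006, 0, 0.1, 0, 0, 0],
    [-0.006, 0, 0.2, 0, 0, 0],
    [-0.006, 0, 0.27, 0, 0, 0],
    [-0.006, 0, 0.295, 0, 0, 0],
    [-0.006, 0, 0.295, 0, 0, 0]
  ]
}}

```text
time: 20.65
ee_pos: [0.4844, 0.3059, 0.2346]
eef_rot: [0.996, -0.091, -0.0, 0.0]
ft_force: [-0.5, -1.0, -6.4]
width: 0.0552
grip_force: 40.0
```

Emit:
{"api": "play_rows", "payload": {
  "series": [
    [0, 0, 0.007, 0, 0, 0],
    [0, 0, 0.013, 0, 0, 0],
    [0, 0, 0.013, 0, 0, 0]
  ]
}}

```text
time: 20.95
ee_pos: [0.4847, 0.3059, 0.2334]
eef_rot: [0.996, -0.091, 0.0, -0.0]
ft_force: [-0.5, 0.2, -6.4]
width: 0.0553
grip_force: 40.0
```

Emit:
{"api": "play_rows", "payload": {
  "series": [
    [0, 0, 0.007, 0, 0, 0],
    [0, 0, 0.007, 0, 0, 0]
  ]
}}

```text
time: 21.15
ee_pos: [0.4846, 0.3058, 0.2321]
eef_rot: [0.996, -0.091, 0.0, 0.0]
ft_force: [-0.0, 0.7, -5.4]
width: 0.0554
grip_force: 40.0
```

Expected contact is near 0.2303.

Emit:
{"api": "play_rows", "payload": {
  "series": [
    [0, 0, 0.007, 0, 0, 0],
    [0, 0, 0.007, 0, 0, 0]
  ]
}}

```text
time: 21.35
ee_pos: [0.4846, 0.3058, 0.2309]
eef_rot: [0.996, -0.091, -0.0, 0.0]
ft_force: [-1.1, 0.2, -6.8]
width: 0.0554
grip_force: 40.0
```

Emit:
{"api": "play_rows", "payload": {
  "series": [
    [0, 0, 0.004, 0, 0, 0],
    [0, 0, 0.004, 0, 0, 0]
  ]
}}

```text
time: 21.55
ee_pos: [0.4846, 0.3059, 0.2304]
eef_rot: [0.996, -0.091, 0.0, 0.0]
ft_force: [0.1, -0.2, -6.6]
width: 0.0552
grip_force: 40.0
```

Emit:
{"api": "play_rows", "payload": {
  "series": [
    [0, 0, 0.006, 0, 0, 0],
    [0, 0, 0.006, 0, 0, 0]
  ]
}}

```text
time: 21.75
ee_pos: [0.4846, 0.306, 0.2303]
eef_rot: [0.996, -0.091, 0.0, 0.0]
ft_force: [-3.3, -2.8, 4.2]
width: 0.055
grip_force: 40.0
```

Emit:
{"api": "play_rows", "payload": {
  "series": [
    [0, 0, 0, 0, 0, 0],
    [0, 0, 0, 0, 0, 0],
    [0, 0, 0, 0, 0, 0],
    [0, 0, 0, 0, 0, 0],
    [0, 0, 0, 0, 0, 0]
  ],
  "fingers": 1,
  "squeeze": 30
}}

```text
time: 22.25
ee_pos: [0.4847, 0.3059, 0.2295]
eef_rot: [0.996, -0.091, 0.0, -0.0]
ft_force: [-0.0, 0.5, -0.3]
width: 0.0842
grip_force: 0.0
```

Emit:
{"api": "play_rows", "payload": {
  "series": [
    [0, 0, -0.1, 0, 0, 0],
    [0, 0, -0.3, 0, 0, 0],
    [0, 0, -0.6, 0, 0, 0],
    [0, 0, -0.76, 0, 0, 0],
    [0, 0, -0.76, 0, 0, 0]
  ]
}}

```text
time: 22.75
ee_pos: [0.4852, 0.3068, 0.3488]
eef_rot: [0.996, -0.091, 0.003, -0.002]
ft_force: [1.2, 0.8, 0.1]
width: 0.087
grip_force: 0.0
```

Emit:
{"api": "play_rows", "payload": {
  "series": [
    [0.3, 0.78, 0, 0, 0, 0],
    [0.3, 0.78, 0, 0, 0, 0],
    [0.3, 0.78, 0, 0, 0, 0]
  ]
}}

```text
time: 23.05
ee_pos: [0.5084, 0.1784, 0.3435]
eef_rot: [0.996, -0.093, 0.0, 0.001]
ft_force: [-0.0, -0.2, 0.3]
width: 0.0869
grip_force: 0.0
```

Emit:
{"api": "play_rows", "payload": {
  "series": [
    [0.3, 0.78, 0, 0, 0, 0],
    [0.3, 0.78, 0, 0, 0, 0],
    [0.3, 0.78, 0, 0, 0, 0]
  ]
}}

```text
time: 23.35
ee_pos: [0.5311, 0.0548, 0.3436]
eef_rot: [0.996, -0.093, 0.0, 0.001]
ft_force: [-0.5, -0.1, 0.6]
width: 0.0869
grip_force: 0.0
```

Emit:
{"api": "play_rows", "payload": {
  "series": [
    [0.3, 0.78, 0, 0, 0, 0],
    [0.3, 0.78, 0, 0, 0, 0],
    [0.3, 0.78, 0, 0, 0, 0],
    [0.3, 0.78, 0, 0, 0, 0],
    [0.3, 0.78, 0, 0, 0, 0]
  ]
}}

```text
time: 23.85
ee_pos: [0.5538, -0.0636, 0.3435]
eef_rot: [0.996, -0.091, -0.0, -0.0]
ft_force: [0.3, 0.7, 0.1]
width: 0.0873
grip_force: 0.0
```

```bash
python3 - <<'E'
from h import *
delta([.5546,-.0628,.0935])
t=vision.camera("top");s=vision.camera("scene")
cv2.imwrite("pics/t4.png",t);cv2.imwrite("pics/s4.png",s)
cv2.imwrite("pics/c4.png",np.hstack([cv2.resize(t[210:300,80:170],(400,400),interpolation=2),cv2.resize(s[150:220,365:435],(400,400),interpolation=2)]))
E
```

```text
shift [ 0.004 -0.006  0.576] turn [-0.001  0.001  0.   ] cur yaw -100.4 grasp pt [ 0.5538 -0.0635  0.18  ]
```

View pics/c4.png

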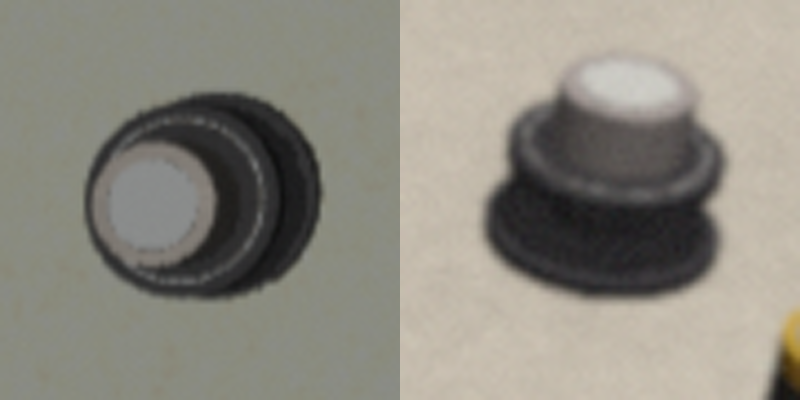

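The block stands flat on the anvil, with its dot at (152,204) in the top crop and (229,87) in the scene crop, inside the white ring. Picking up red.

Emit:
{"api": "play_rows", "payload": {
  "series": [
    [0.004, -0.005, 0.1, 0, 0, 0],
    [0.004, -0.005, 0.35, 0, 0, 0],
    [0.004, -0.005, 0.5, 0, 0, 0],
    [0.004, -0.005, 0.57, 0, 0, 0],
    [0.004, -0.005, 0.57, 0, 0, 0]
  ]
}}

```text
time: 24.45
ee_pos: [0.5541, -0.0623, 0.2563]
eef_rot: [0.996, -0.09, -0.001, -0.0]
ft_force: [0.8, 0.0, 1.0]
width: 0.0867
grip_force: 0.0
```

Emit:
{"api": "play_rows", "payload": {
  "series": [
    [0, 0, 0, 0, 0, 0],
    [0, 0, 0, 0, 0, 0],
    [0, 0, 0, 0, 0, 0],
    [0, 0, 0, 0, 0, 0],
    [0, 0, 0, 0, 0, 0]
  ],
  "fingers": -1
}}

```text
time: 24.95
ee_pos: [0.5548, -0.0632, 0.2584]
eef_rot: [0.996, -0.091, 0.0, 0.0]
ft_force: [-0.6, 0.8, -0.2]
width: 0.0546
grip_force: 0.0
```

Emit:
{"api": "play_rows", "payload": {
  "series": [
    [0, 0, 0, 0, 0, 0],
    [0, 0, 0, 0, 0, 0],
    [0, 0, 0, 0, 0, 0],
    [0, 0, 0, 0, 0, 0]
  ]
}}

```text
time: 25.35
ee_pos: [0.5548, -0.0634, 0.2583]
eef_rot: [0.996, -0.091, 0.0, 0.0]
ft_force: [-0.6, -2.9, 3.6]
width: 0.0489
grip_force: 30.0
```

```bash
python3 - <<'E'
from h import *
a=(113.8,255.5);b=(404.7,164.8)
x,e=tri(a,b);print("dot on anvil",x.round(4),np.round(e,4),"want .4845 .306 .075")
delta([.456,-.349,.18],np.radians(79.5))
# pads in the images
s=vision.camera("scene").astype(int);t=cv2.imread("pics/t2.png").astype(int)
B,G,Rr=s[...,0],s[...,1],s[...,2]
for n,m in(("red",(Rr>1.8*G)&(Rr>60)),("blue",(B>1.5*Rr)&(B>60))):
    m[:205]=0;m[:,:90]=0;m[:,215:]=0;m[245:]=0
    k=max(cv2.findContours(m.astype(np.uint8),0,2)[0],key=cv2.contourArea)
    e=cv2.fitEllipse(cv2.convexHull(k));print(n,np.round(e[0],1),np.round(e[1],1),plane("scene",e[0],.007).round(4),[np.round(plane("scene",k[k[:,0,i].argmin()if j else k[:,0,i].argmax(),0].astype(float),.007)[:2],4) for i,j in((0,0),(0,1))])
print("predicted pads px",[cv2.projectPoints(np.array([p]),C["scene"]["rvec"],C["scene"]["tvec"],np.array([[C["scene"]["fx"],0,C["scene"]["cx"]],[0,C["scene"]["fy"],C["scene"]["cy"]],[0,0,1]]),None)[0].round(1).tolist() for p in((.456,-.349,.007),(.4803,-.2155,.007))])
E
```

```text
dot on anvil [0.4839 0.3069 0.0729] [0. 0.] want .4845 .306 .075
shift [-0.303  1.992 -0.567] turn [ 0.001 -0.001  0.002] cur yaw -100.4 grasp pt [ 0.5549 -0.0635  0.0948]
red [124.  231.3] [18.2 38.9] [ 0.454  -0.3468  0.007 ] [array([ 0.4647, -0.3093]), array([ 0.4512, -0.3858])]
blue [187.2 226.3] [18.1 38.3] [ 0.4779 -0.2138  0.007 ] [array([ 0.4957, -0.1773]), array([ 0.4754, -0.2528])]
predicted pads px [[[[122.9, 232.1]]], [[[186.5, 227.1]]]]
```

Emit:
{"api": "play_rows", "payload": {
  "series": [
    [0, 0, -0.15, 0, 0, 0],
    [0, 0, -0.35, 0, 0, 0],
    [0, 0, -0.5, 0, 0, 0],
    [0, 0, -0.57, 0, 0, 0]
  ]
}}

```text
time: 25.8
ee_pos: [0.5548, -0.0625, 0.3447]
eef_rot: [0.996, -0.09, 0.001, -0.0]
ft_force: [0.6, 0.3, -5.7]
width: 0.0493
grip_force: 30.0
```

Emit:
{"api": "play_rows", "payload": {
  "series": [
    [-0.02, 0.12, 0, 0, 0, 0],
    [-0.05, 0.3, 0, 0, 0, 0],
    [-0.08, 0.52, 0, 0, 0, 0],
    [-0.11, 0.75, 0, 0, 0, 0],
    [-0.15, 0.99, 0, 0, 0, 0]
  ]
}}

```text
time: 26.3
ee_pos: [0.505, -0.2057, 0.342]
eef_rot: [0.996, -0.09, -0.001, -0.001]
ft_force: [1.0, -0.6, -5.0]
width: 0.0493
grip_force: 30.0
```

Emit:
{"api": "play_rows", "payload": {
  "series": [
    [-0.04, 0.24, 0, 0, 0, 0],
    [-0.07, 0.48, 0, 0, 0, 0],
    [-0.11, 0.72, 0, 0, 0, 0],
    [-0.14, 0.9, 0, 0, 0, 0],
    [-0.15, 0.99, 0, 0, 0, 0]
  ]
}}

```text
time: 26.8
ee_pos: [0.455, -0.3495, 0.3419]
eef_rot: [0.996, -0.092, -0.001, -0.0]
ft_force: [0.0, 0.7, -5.1]
width: 0.0493
grip_force: 30.0
```

Emit:
{"api": "play_rows", "payload": {
  "series": [
    [0, 0, 0.15, 0, 0, 0],
    [0, 0, 0.32, 0, 0, 0],
    [0, 0, 0.42, 0, 0, 0],
    [0, 0, 0.45, 0, 0, 0],
    [0, 0, 0.45, 0, 0, 0]
  ]
}}

```text
time: 27.3
ee_pos: [0.457, -0.3466, 0.2755]
eef_rot: [0.996, -0.09, -0.001, -0.0]
ft_force: [-0.7, 1.0, -4.3]
width: 0.0492
grip_force: 30.0
```

```bash
python3 - <<'E'
from h import *
delta([.456,-.348,.0968],np.radians(79.5))
s=vision.camera("scene");cv2.imwrite("pics/c5.png",cv2.resize(s[130:270,60:240],(720,560),interpolation=2))
E
```

```text
shift [-0.005  0.011  0.101] turn [-0.001  0.002  0.005] cur yaw -100.4 grasp pt [ 0.4568 -0.3464  0.112 ]
```

View pics/c5.png

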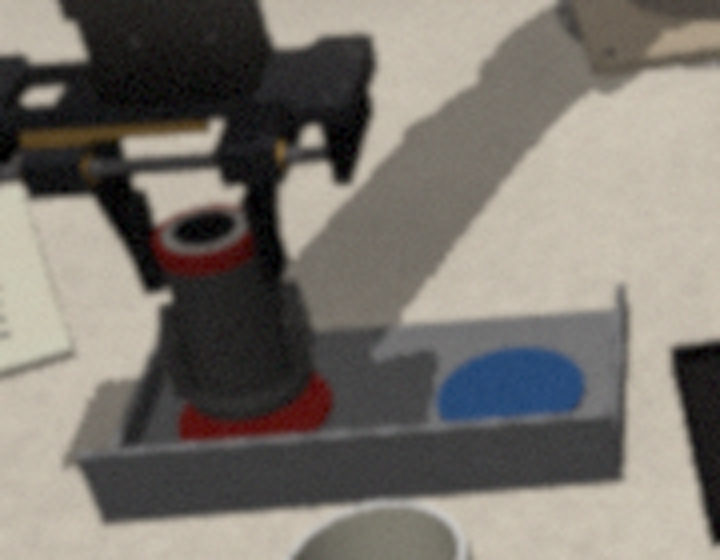

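The red casting hangs upright, its collar at (202,235) in the crop, just above the red pad (255,410). Lowering.

Emit:
{"api": "play_rows", "payload": {
  "series": [
    [-0.005, 0.008, 0.03, 0, 0, 0],
    [-0.005, 0.008, 0.06, 0, 0, 0],
    [-0.005, 0.008, 0.075, 0, 0, 0],
    [-0.005, 0.008, 0.075, 0, 0, 0],
    [-0.005, 0.008, 0.075, 0, 0, 0]
  ]
}}

```text
time: 27.85
ee_pos: [0.4559, -0.3481, 0.2649]
eef_rot: [0.996, -0.091, 0.0, 0.0]
ft_force: [-0.5, 0.2, -5.3]
width: 0.0493
grip_force: 30.0
```

Emit:
{"api": "play_rows", "payload": {
  "series": [
    [0, 0, 0.007, 0, 0, 0],
    [0, 0, 0.013, 0, 0, 0],
    [0, 0, 0.013, 0, 0, 0]
  ]
}}

```text
time: 28.15
ee_pos: [0.4558, -0.3481, 0.2628]
eef_rot: [0.996, -0.091, -0.0, 0.0]
ft_force: [-0.4, 1.1, -5.5]
width: 0.0492
grip_force: 30.0
```

```bash
python3 - <<'E'
from h import *
print(plane("scene",(110.1,187.1),.121).round(4),"vs grasp .4568 -.3464")
delta([.456,-.348,.0968],np.radians(79.5))
E
```

```text
[ 0.4545 -0.3462  0.121 ] vs grasp .4568 -.3464
shift [ 0.001 -0.001  0.016] turn [0.    0.    0.003] cur yaw -100.4 grasp pt [ 0.4558 -0.3481  0.0993]
```

Emit:
{"api": "play_rows", "payload": {
  "series": [
    [0.007, 0, 0.007, 0, 0, 0],
    [0.007, 0, 0.007, 0, 0, 0]
  ]
}}

```text
time: 28.35
ee_pos: [0.457, -0.3483, 0.2617]
eef_rot: [0.996, -0.091, -0.0, -0.0]
ft_force: [0.6, 0.0, -5.3]
width: 0.0488
grip_force: 30.0
```

Emit:
{"api": "play_rows", "payload": {
  "series": [
    [0, 0, 0.006, 0, 0, 0],
    [0, 0, 0.006, 0, 0, 0]
  ]
}}

```text
time: 28.55
ee_pos: [0.4569, -0.3483, 0.2608]
eef_rot: [0.996, -0.091, -0.0, 0.0]
ft_force: [-0.3, 0.4, -5.8]
width: 0.0493
grip_force: 30.0
```

Emit:
{"api": "play_rows", "payload": {
  "series": [
    [0, 0, 0.006, 0, 0, 0],
    [0, 0, 0.006, 0, 0, 0]
  ]
}}

```text
time: 28.75
ee_pos: [0.457, -0.3484, 0.2604]
eef_rot: [0.996, -0.091, 0.0, 0.0]
ft_force: [-0.1, -0.6, -1.3]
width: 0.0491
grip_force: 29.9
```

Emit:
{"api": "play_rows", "payload": {
  "series": [
    [0, 0, 0.003, 0, 0, 0],
    [0, 0, 0.003, 0, 0, 0]
  ]
}}

```text
time: 28.95
ee_pos: [0.4571, -0.3484, 0.2602]
eef_rot: [0.996, -0.091, 0.0, 0.0]
ft_force: [-2.0, 0.1, 4.4]
width: 0.049
grip_force: 29.9
```

Emit:
{"api": "play_rows", "payload": {
  "series": [
    [0, 0, 0, 0, 0, 0],
    [0, 0, 0, 0, 0, 0],
    [0, 0, 0, 0, 0, 0],
    [0, 0, 0, 0, 0, 0],
    [0, 0, 0, 0, 0, 0]
  ],
  "fingers": 1
}}

```text
time: 29.45
ee_pos: [0.4569, -0.3483, 0.2595]
eef_rot: [0.996, -0.091, -0.0, 0.0]
ft_force: [1.0, -0.0, -0.4]
width: 0.0811
grip_force: 0.0
```

Emit:
{"api": "play_rows", "payload": {
  "series": [
    [0, 0, -0.1, 0, 0, 0],
    [0, 0, -0.3, 0, 0, 0],
    [0, 0, -0.56, 0, 0, 0],
    [0, 0, -0.56, 0, 0, 0]
  ]
}}

```text
time: 29.85
ee_pos: [0.4581, -0.349, 0.3503]
eef_rot: [0.996, -0.091, 0.004, 0.002]
ft_force: [-0.0, 0.4, -0.6]
width: 0.0868
grip_force: 0.0
```

Emit:
{"api": "play_rows", "payload": {
  "series": [
    [0.064, -0.92, 0, 0, 0, 0],
    [0.064, -0.92, 0, 0, 0, 0],
    [0.064, -0.92, 0, 0, 0, 0]
  ]
}}

```text
time: 30.15
ee_pos: [0.4918, -0.2114, 0.3446]
eef_rot: [0.996, -0.09, 0.001, -0.0]
ft_force: [0.9, 0.6, -0.3]
width: 0.0873
grip_force: 0.0
```

Emit:
{"api": "play_rows", "payload": {
  "series": [
    [0.064, -0.92, 0, 0, 0, 0],
    [0.064, -0.92, 0, 0, 0, 0],
    [0.064, -0.92, 0, 0, 0, 0]
  ]
}}

```text
time: 30.45
ee_pos: [0.526, -0.077, 0.3447]
eef_rot: [0.996, -0.09, 0.001, -0.0]
ft_force: [0.1, -0.1, 0.3]
width: 0.0871
grip_force: 0.0
```

Emit:
{"api": "play_rows", "payload": {
  "series": [
    [0.064, -0.92, 0, 0, 0, 0],
    [0.064, -0.92, 0, 0, 0, 0],
    [0.064, -0.92, 0, 0, 0, 0],
    [0.064, -0.92, 0, 0, 0, 0],
    [0.064, -0.92, 0, 0, 0, 0]
  ]
}}

```text
time: 30.95
ee_pos: [0.56, 0.0545, 0.3441]
eef_rot: [0.996, -0.09, 0.0, 0.0]
ft_force: [-0.1, -1.0, 0.0]
width: 0.087
grip_force: 0.0
```

```bash
python3 - <<'E'
from h import *
delta([.560,.0552,.0945],np.radians(79.5))
s=vision.camera("scene");cv2.imwrite("pics/c6.png",cv2.resize(s[130:270,60:340],(800,400),interpolation=2))
E
```

```text
shift [-0.001 -0.005  0.574] turn [ 0.    -0.001  0.007] cur yaw -100.3 grasp pt [0.5601 0.0545 0.1806]
```

View pics/c6.png

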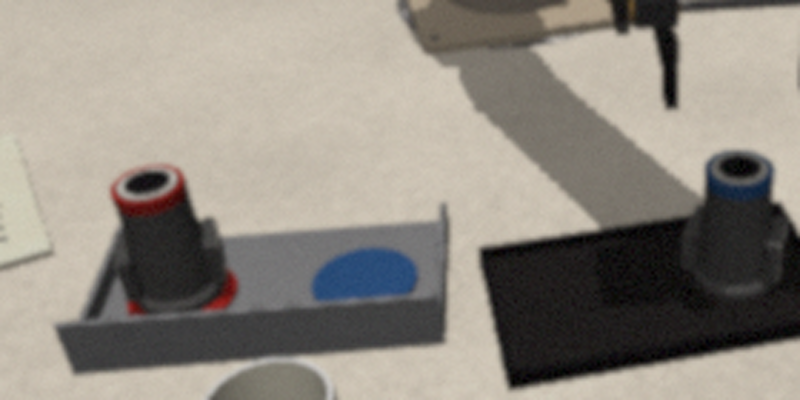

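Red stands upright on its pad, collar at (150,185). Blue is at (740,165) in the tray.

Emit:
{"api": "play_rows", "payload": {
  "series": [
    [0, -0.005, 0.1, 0, 0, 0],
    [0, -0.005, 0.35, 0, 0, 0],
    [0, -0.005, 0.5, 0, 0, 0],
    [0, -0.005, 0.57, 0, 0, 0],
    [0, -0.005, 0.57, 0, 0, 0]
  ]
}}

```text
time: 31.5
ee_pos: [0.5596, 0.0534, 0.2564]
eef_rot: [0.996, -0.091, -0.001, 0.0]
ft_force: [-0.7, -0.0, 0.3]
width: 0.0871
grip_force: 0.0
```

Emit:
{"api": "play_rows", "payload": {
  "series": [
    [0, 0, 0, 0, 0, 0],
    [0, 0, 0, 0, 0, 0],
    [0, 0, 0, 0, 0, 0],
    [0, 0, 0, 0, 0, 0],
    [0, 0, 0, 0, 0, 0]
  ],
  "fingers": -1
}}

```text
time: 32.0
ee_pos: [0.5602, 0.0544, 0.2584]
eef_rot: [0.996, -0.091, 0.0, -0.0]
ft_force: [1.2, 2.3, -0.0]
width: 0.055
grip_force: 1.8
```

Emit:
{"api": "play_rows", "payload": {
  "series": [
    [0, 0, 0, 0, 0, 0],
    [0, 0, 0, 0, 0, 0],
    [0, 0, 0, 0, 0, 0],
    [0, 0, 0, 0, 0, 0]
  ]
}}

```text
time: 32.4
ee_pos: [0.5603, 0.0551, 0.2585]
eef_rot: [0.996, -0.09, 0.001, -0.0]
ft_force: [1.3, 5.4, 5.3]
width: 0.0494
grip_force: 30.0
```

```bash
python3 - <<'E'
from h import *
delta([.4795,-.2155,.18],np.radians(79.5))
E
```

```text
shift [-0.205  1.871 -0.569] turn [-0.002 -0.002  0.004] cur yaw -100.4 grasp pt [0.5605 0.0552 0.095 ]
```

Emit:
{"api": "play_rows", "payload": {
  "series": [
    [0, 0, -0.15, 0, 0, 0],
    [0, 0, -0.35, 0, 0, 0],
    [0, 0, -0.5, 0, 0, 0],
    [0, 0, -0.57, 0, 0, 0]
  ]
}}

```text
time: 32.8
ee_pos: [0.56, 0.0536, 0.3441]
eef_rot: [0.996, -0.091, -0.0, 0.001]
ft_force: [0.2, -0.3, -7.5]
width: 0.0493
grip_force: 29.9
```

Emit:
{"api": "play_rows", "payload": {
  "series": [
    [-0.01, 0.12, 0, 0, 0, 0],
    [-0.03, 0.3, 0, 0, 0, 0],
    [-0.06, 0.5, 0, 0, 0, 0],
    [-0.08, 0.72, 0, 0, 0, 0],
    [-0.1, 0.94, 0, 0, 0, 0]
  ]
}}

```text
time: 33.3
ee_pos: [0.5186, -0.0832, 0.3416]
eef_rot: [0.996, -0.091, -0.002, 0.0]
ft_force: [0.1, -1.0, -8.0]
width: 0.0492
grip_force: 30.0
```

Emit:
{"api": "play_rows", "payload": {
  "series": [
    [-0.02, 0.22, 0, 0, 0, 0],
    [-0.05, 0.45, 0, 0, 0, 0],
    [-0.08, 0.69, 0, 0, 0, 0],
    [-0.1, 0.86, 0, 0, 0, 0],
    [-0.1, 0.93, 0, 0, 0, 0]
  ]
}}

```text
time: 33.8
ee_pos: [0.4777, -0.2195, 0.3416]
eef_rot: [0.996, -0.093, -0.002, 0.0]
ft_force: [0.2, 0.1, -7.7]
width: 0.0496
grip_force: 29.9
```

Emit:
{"api": "play_rows", "payload": {
  "series": [
    [0, 0, 0.15, 0, 0, 0],
    [0, 0, 0.32, 0, 0, 0],
    [0, 0, 0.42, 0, 0, 0],
    [0, 0, 0.45, 0, 0, 0],
    [0, 0, 0.45, 0, 0, 0]
  ]
}}

```text
time: 34.3
ee_pos: [0.4795, -0.2158, 0.2749]
eef_rot: [0.996, -0.091, -0.001, -0.0]
ft_force: [-0.6, 0.1, -6.4]
width: 0.0489
grip_force: 29.9
```

```bash
python3 - <<'E'
from h import *
delta([.4795,-.2155,.097],np.radians(79.5))
s=vision.camera("scene");cv2.imwrite("pics/c7.png",cv2.resize(s[130:270,60:240],(720,560),interpolation=2))
E
```

```text
shift [-0.    -0.002  0.096] turn [-0.001  0.005  0.004] cur yaw -100.4 grasp pt [ 0.4791 -0.2156  0.1114]
```

View pics/c7.png

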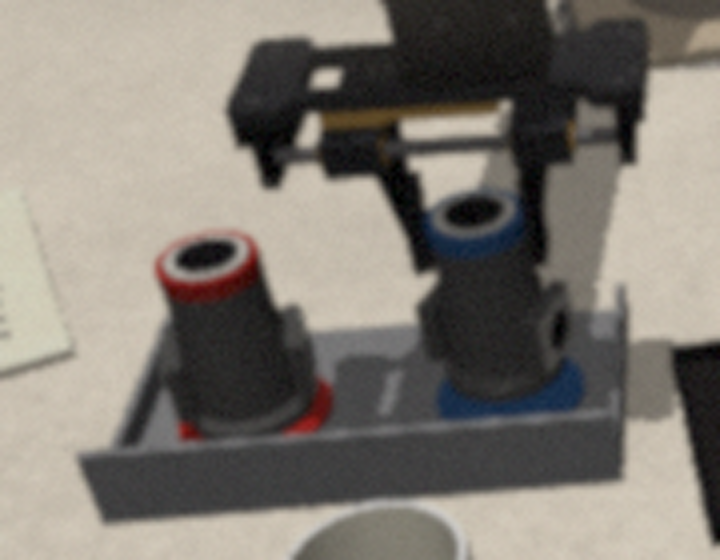

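The blue casting hangs upright over the blue pad (ring (475,213), pad (512,385)), and red is on its pad. Lowering.

Emit:
{"api": "play_rows", "payload": {
  "series": [
    [0, 0, 0.03, 0, 0, 0],
    [0, 0, 0.06, 0, 0, 0],
    [0, 0, 0.075, 0, 0, 0],
    [0, 0, 0.075, 0, 0, 0],
    [0, 0, 0.075, 0, 0, 0]
  ]
}}

```text
time: 34.85
ee_pos: [0.48, -0.2161, 0.2649]
eef_rot: [0.996, -0.091, 0.0, 0.0]
ft_force: [0.4, 0.2, -6.4]
width: 0.0493
grip_force: 29.9
```

Emit:
{"api": "play_rows", "payload": {
  "series": [
    [0, 0, 0.007, 0, 0, 0],
    [0, 0, 0.012, 0, 0, 0],
    [0, 0, 0.012, 0, 0, 0]
  ]
}}

```text
time: 35.15
ee_pos: [0.4799, -0.2161, 0.2629]
eef_rot: [0.996, -0.091, -0.0, 0.0]
ft_force: [-0.0, 0.8, -6.9]
width: 0.0491
grip_force: 29.9
```

```bash
python3 - <<'E'
from h import *
print(plane("scene",(475.5/4-.5+60,213.5/4-.5+130),.1204).round(4),"vs grasp .4791 -.2156")
delta([.4795,-.2155,.097],np.radians(79.5))
E
```

```text
[ 0.4794 -0.2144  0.1204] vs grasp .4791 -.2156
shift [-0.003 -0.003  0.016] turn [0.    0.    0.003] cur yaw -100.4 grasp pt [ 0.4799 -0.2161  0.0994]
```

Emit:
{"api": "play_rows", "payload": {
  "series": [
    [0, 0, 0.006, 0, 0, 0],
    [0, 0, 0.006, 0, 0, 0]
  ]
}}

```text
time: 35.35
ee_pos: [0.4799, -0.216, 0.262]
eef_rot: [0.996, -0.091, -0.0, 0.0]
ft_force: [0.4, 0.1, -7.5]
width: 0.0496
grip_force: 29.9
```

Emit:
{"api": "play_rows", "payload": {
  "series": [
    [0, 0, 0.006, 0, 0, 0],
    [0, 0, 0.006, 0, 0, 0]
  ]
}}

```text
time: 35.55
ee_pos: [0.4799, -0.2161, 0.2611]
eef_rot: [0.996, -0.091, -0.0, -0.0]
ft_force: [-0.1, -0.6, -6.9]
width: 0.0493
grip_force: 29.9
```

Emit:
{"api": "play_rows", "payload": {
  "series": [
    [0, 0, 0.004, 0, 0, 0],
    [0, 0, 0.004, 0, 0, 0]
  ]
}}

```text
time: 35.75
ee_pos: [0.48, -0.216, 0.2606]
eef_rot: [0.996, -0.091, 0.0, 0.0]
ft_force: [0.1, 0.9, -6.5]
width: 0.0499
grip_force: 29.9
```

Emit:
{"api": "play_rows", "payload": {
  "series": [
    [0, 0, 0.005, 0, 0, 0],
    [0, 0, 0.005, 0, 0, 0]
  ]
}}

```text
time: 35.95
ee_pos: [0.4803, -0.216, 0.2605]
eef_rot: [0.996, -0.091, 0.0, 0.0]
ft_force: [-0.6, 1.1, 1.2]
width: 0.0494
grip_force: 29.9
```

Emit:
{"api": "play_rows", "payload": {
  "series": [
    [0, 0, 0, 0, 0, 0],
    [0, 0, 0, 0, 0, 0],
    [0, 0, 0, 0, 0, 0],
    [0, 0, 0, 0, 0, 0],
    [0, 0, 0, 0, 0, 0]
  ],
  "fingers": 1
}}

```text
time: 36.45
ee_pos: [0.48, -0.2161, 0.2599]
eef_rot: [0.996, -0.091, 0.0, 0.0]
ft_force: [-0.1, -0.0, -0.2]
width: 0.0811
grip_force: 0.0
```

Emit:
{"api": "play_rows", "payload": {
  "series": [
    [0, 0, -0.1, 0, 0, 0],
    [0, 0, -0.3, 0, 0, 0],
    [0, 0, -0.6, 0, 0, 0],
    [0, 0, -0.8, 0, 0, 0]
  ]
}}

```text
time: 36.85
ee_pos: [0.4801, -0.216, 0.3827]
eef_rot: [0.996, -0.091, 0.001, 0.0]
ft_force: [1.2, -0.6, -0.7]
width: 0.0868
grip_force: 0.0
```

Emit:
{"api": "play_rows", "payload": {
  "series": [
    [0, -1, 0, 0, 0, 0],
    [0, -1, 0, 0, 0, 0],
    [0, -1, 0, 0, 0, 0],
    [0, -1, 0, 0, 0, 0]
  ]
}}

```text
time: 37.25
ee_pos: [0.5078, -0.0612, 0.3803]
eef_rot: [0.996, -0.086, 0.001, -0.001]
ft_force: [0.8, -0.7, 0.0]
width: 0.0872
grip_force: 0.0
```

Emit:
{"api": "play_rows", "payload": {
  "series": [
    [0, -1, 0, 0, 0, 0],
    [0, -1, 0, 0, 0, 0],
    [0, -1, 0, 0, 0, 0],
    [0, -1, 0, 0, 0, 0],
    [0, -1, 0, 0, 0, 0]
  ]
}}

```text
time: 37.75
ee_pos: [0.5341, 0.0801, 0.3797]
eef_rot: [0.996, -0.089, -0.0, -0.0]
ft_force: [-0.3, -0.9, -0.4]
width: 0.0871
grip_force: 0.0
```

```bash
python3 - <<'E'
from h import *
t=vision.camera("top");s=vision.camera("scene")
cv2.imwrite("pics/c8.png",np.vstack([cv2.resize(t[205:305,330:490],(480,300),interpolation=2),cv2.resize(s[170:270,75:235],(480,300),interpolation=2)]))
E
```

```text
(no output)
```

View pics/c8.png

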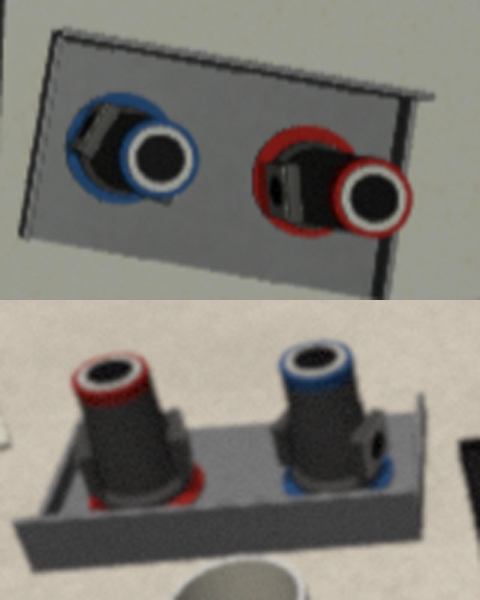

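Both castings stand upright on their own pads. Ring centres in the top crop are (159,158) blue and (373,198) red, within about 1 px of where they started, and pad shows all round each foot. Handing in.

```bash
python3 -c "
from bench import job
print(job.close_job())"
```

```text
the job is handed in; nothing more can be done
None
```

The job is handed in at about 38 s on the robot's clock: the block lies flat on the anvil about 1 mm off its measured centre, and the red and blue castings are back upright on their own pads, about 2 mm or less off centre; the yellow casting and the mug were not touched.

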